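# Set two stops in the notched stop rail of the spindle moulder

### The job

Set up the stop rail for the next run: slide the long stop in at the rail's open end and drop it fully home in the third notch, counted from the closed end, then slide in the tall stop and drop it fully home in the fifth. Leave the short stop in the first notch, and do not disturb the tools that lie about.

Things in the scene. Friction and masses are not known exactly. Their poses are not given: they have to be found in the camera images.
- stop_rail: Aluminium T-slot rail fixed to the worktop, 347 mm long, 68 wide, 58 high, dark steel cap on its closed end. Origin on the worktop under its middle; x runs along it, closed end -176 mm, open end +171 mm; z up. Notches 1 to 5, each 16 mm long, are cut across both lips at x = -120, -60, 0, 60, 120 mm, as many punch marks as their number on their open-end side. Screw lugs (14 mm high) reach 53 mm off the centre line at x = -90, 90.
- rail_mouth (a point): Open end of the rail, on its centre line at rail x = +170 mm, level with the lips' top (58 mm); axes as the rail's. Feet enter only here, moving along -x. Channel 42 mm wide, floor 30 mm above the worktop; over it two lips, 51 to 58 mm above the worktop, with a 22 mm slot between. Lips begin at rail x = 155 mm; before them floor and flared side walls (51 mm high).
- notch1 (a point): First notch, next to the closed end (one punch mark): point on the rail's centre line at mid-notch, level with the lips' top (58 mm above the worktop); axes as the rail's. A stop fully home has its origin 28 mm below this point: foot on the channel floor, cross pin down in the notch. The short stop sits here.
- notch3 (a point): Third notch (three punch marks), same kind of point; the long stop belongs here, origin 28 mm below. To slide along the rail a stop is held 6 to 13 mm higher than when seated: the pin then clears the lips' top and the foot stays under the lips. Resting with its pin on the lips it stands 6 mm too high. Stops cannot pass each other.
- notch5 (a point): Fifth notch (five punch marks), nearest the open end, same kind of point; the tall stop belongs here, its origin 28 mm below. Each notch is 16 mm long for the 12 mm pin, so a stop has 2 mm play each way along the rail and 3 mm across it.
- stop_long: Long stop, loose, on its foot on the worktop: timber block 120 mm long, 60 wide, 31 thick on a steel slide; height 61 mm, 0.3 kg. Origin: centre of the foot's underside; x along the length, y across, z up; same either way round. Timber spans z = 30 to 61 mm: grip across its 60 mm width above the origin. Foot: steel, round ends, 64 mm long (x), 36 wide, 8 thick.
- long_pin (a point): Centre of the long stop's steel cross pin, 12 mm thick, 44 mm long along y, under the timber at x = 0, z = 28 mm (its underside 22 mm above the foot's underside). Two 14 mm shanks at x = +-18 mm join foot and timber. Axes as the stop's.
- stop_tall: Tall stop, loose, on its foot on the worktop: timber block 90 mm long, 45 wide, 45 thick on the same slide; height 75 mm, 0.3 kg. Origin: centre of the foot's underside; x along the length, y across, z up; same either way round. Timber spans z = 30 to 75 mm: grip across its 45 mm width above the origin. Foot 64 x 36 x 8 mm, pin and shanks as on the long stop.
- stop_short: Short stop, loose but already seated in the first notch: timber block 70 mm long, 50 wide, 18 thick on the same slide (origin and axes alike; top at z = 48 mm). It stays there.
- fence_front: Green cast fence of the machine, fixed, right of the rail: its face plate stands along x, from x = 0.40 to 0.59 m at y = 0.01 to 0.05 m, 98 mm high, between the rail and the loose stops; behind it the housing (x over 0.53 m, y -0.31 to 0.06 m) rises to 143 mm, its levers to 222 mm. Carry stops over the plate, before the housing.
- jig_corner (a point): Nearest corner, on the worktop, of the aluminium clamping jig, fixed, left of the rail: all of it lies further left (y over 0.29 m); two perforated uprights near x = 0.52 m, y = 0.31 to 0.46 m, rise to 0.42 m, and toggle clamps to 0.40 m. Keep clear of it.
- tape_measure: Pocket tape measure, yellow case 39 x 68 mm, 62 mm high, standing near the stops; a bystander. Origin: centre of its underside.
- pencil: Flat red carpenter's pencil, 172 mm long, 13 x 10 mm, lying between fence and rail; a bystander. Origin: centre of its underside.
- push_stick: Wooden push stick, 328 mm long, 59 mm wide, 19 mm high, lying at the front left edge of the worktop; a bystander. Origin: centre of its underside.
- marker_pen: Marker pen, white with a blue cap, 132 mm long, 15 mm thick, lying between the loose stops; a bystander. Origin: centre of its underside.

How it is judged:
By the outcome, as a careful person would: the job done as asked, in the order asked, and still so for the second after the job is handed in, with the robot touching nothing.
It also fails if it takes over 70 s, if anything falls off the work surface, if the arm or the gripper's body presses on something with over 40 N, if the wrist force passes 120 N, or if a joint passes its speed limit or range.

### The arm

A 6-joint arm with a two-finger parallel gripper is mounted at the origin on a cart in front of the work surface, level with it; the furniture and walls round the work are solid. World frame = base frame: x ahead of the robot, y to its left, z up, the work surface at z = 0. Lengths are in mm, angles in rad, forces in N, time in s.
With the tool pointing down it reaches from about 300 to 775 mm from the base axis. Payload 14.6 kg.
Tool frame: the origin (TCP) lies midway between the tips of the shut fingers; the grasp point (between the pads) lies grasp_offset behind it (grasp_offset is the distance from the TCP to the grasp point, in mm); z points along the fingers, y is the line along which they close (so a half turn about z gives the same grasp; the last joint's range is limited). The gripper opens to 94 mm and grips with 3 to 60 N. Pads are 16 mm wide; open, the fingers measure 119 mm over their backs; the gripper's body (75 mm by 177 mm) begins 78 mm behind the grasp point.
Start: joints at [1.243, 0.3, 1.521, -0, 1.321, -0.067], TCP at [141.817, 531.392, 205.446] pointing down, gripper open.
Joint ranges: [-3.03, 3.03], [-0.79, 2.21], [0.23, 2.52], [-1.04, 4.18], [0, 3.07], [-2.55, 2.55]. Speed limits (rad/s): [2.22, 2.22, 2.57, 3.14, 3.14, 3.14].

### API

Orientations are given as [roll, pitch, yaw] about the fixed x, y, z axes, in that order (R = Rz(yaw) Ry(pitch) Rx(roll)).
In Python, from cell import * gives the robot as it stands. The module is installed in compiled form; this text tells all that it offers.
- The arm moves only by the shell command python3 -m jog 'ROWS' [FORCE]. ROWS is JSON, a list of rows, each a list of 3 entries, a list of its own where there are three numbers: the finger opening in mm, from 0 to 94, then the shift along the tool's x, y, z in units of 50 mm (1.0 is 50 mm), then the turn about the tool's z in units of 180 degrees (1.0 is 180 degrees). In form: [[fingers, [dx, dy, dz], twist], ...]. A call has 1 to 20 rows; each row shifts and turns the commanded pose from where the row before left it, along the tool's axes as they then stand; what a row does not reach is not made up. A row lasts 1/10 s, in which the tool goes at most 50 mm and 8.59 degrees, less where a joint would pass 70% of its speed; a pose out of reach is approached as far as the arm can. A call with a number of a shift or a turn outside -1 to 1 is refused whole. A call with a gripper value outside its range is refused whole. The fingers move at their own pace and stop on an object; FORCE is the grip in N (left out, the last holds). Time passes only in rows, so rows that do not move let the fingers close. It gives the time, the measured TCP pose, the force, the opening and the grip force at its end, in the units of the state.
- read_state(): the state, without advancing time (a new reading comes with each control period).
- camera(name): name is "scene" or "top" or "wrist"; returns the picture (400x640x3 uint8, red, green, blue); there is no depth.
- calibration(name): a dict with "mtx" (3x3 intrinsics, pixels), "cam_to_world" (4x4, takes a point from camera to world coordinates); the wrist camera has in their place "hand_eye" (4x4, takes a point from camera to tool coordinates, whose origin is the TCP and whose axes are the flange's). Camera axes: x right, y down, z forward; pixel columns grow to the right and rows downward; lengths in mm; the calibration is good to about 2 mm. A picture is of the moment at which its call begins: read the wrist's pose just before it. calibration takes no time and is no camera call.
- sign_off(): hands the job in; it is judged then, once.
Trained networks look in the newest picture that a camera, given by its name, has taken for a name from the list of things; names that differ only in an ending like _2 or _b are one class to them, and where a whole thing is asked for, a point or a joint stands for the part that bears it (a point fixed in the world has none). Each returns a list of dicts, best first, with "conf" (0 to 1); they miss things now and then, are a little off and sometimes report something else, mostly with a low value. They report only what shows in the picture. A call takes as long as a camera call.
- regions_of(camera, query): "pixels" (400x640 bool, what is visible of it) and "rect" ([centre column, centre row, width, height] in pixels, round what is visible of it).
The state is a dict: "clock": time; "joints": joint angles; "qd": joint speeds; "effort": joint torques, N m; "eef_pos": TCP position; "eef_rot": TCP orientation; "wrist_force": force on the tool from outside, world axes, zero at the start; "moment": the same for the moment, N m; "finger_gap": finger opening in mm; "finger_force": force on a finger pad.
Only numpy, scipy, OpenCV 4.12 (cv2) and the standard library are available. Lean on these libraries where they do the work, as an engineer would, in place of code of your own. Each camera call takes 0.05 s, during which the arm holds its last target. There are 200 camera calls.

## Working session

There is one attempt and no reset: what is moved stays moved. The work goes in short steps, Python scripts to look and compute and a shell command to move; the robot and the scene stay as the last step left them, time stands still between calls to the robot, and variables do not carry over. Pictures are saved under pics/ and viewed, at most 10 in all, crops included, and the job is handed in when it is done.

```bash
mkdir -p pics; python3 - <<'E'
from cell import *
import cv2, numpy as np
s=read_state(); print({k:np.round(v,3).tolist() for k,v in s.items()})
for c in ["top","scene"]:
    im=camera(c); cv2.imwrite(f"pics/{c}0.png",im[:,:,::-1])
    k=calibration(c); print(c,np.round(k["mtx"],1).tolist(),np.round(k["cam_to_world"],3).tolist())
    for q in ["stop_rail","stop_long","stop_tall","stop_short","tape_measure","pencil","marker_pen","push_stick"]:
        for r in regions_of(c,q)[:2]: print(c,q,round(r["conf"],2),np.round(r["rect"],1).tolist(),int(r["pixels"].sum()))
print(calibration("wrist"))
E
```

```text
{'clock': 0.0, 'joints': [1.243, 0.3, 1.522, 0.0, 1.321, -0.067], 'qd': [0.001, -0.001, -0.0, 0.001, -0.0, 0.001], 'effort': [-0.003, -53.181, -35.273, 0.071, 0.024, -0.0], 'eef_pos': [141.738, 531.146, 204.872], 'eef_rot': [-3.14, -0.0, 2.881], 'wrist_force': [-0.465, 0.628, 0.285], 'moment': [-0.016, -0.004, -0.023], 'finger_force': 0.0, 'finger_gap': 93.918}
top [[415.5, 0.0, 322.1], [0.0, 415.5, 200.9], [0.0, 0.0, 1.0]] [[0.001, -0.994, 0.111, 460.167], [-1.0, -0.003, -0.022, 41.469], [0.023, -0.111, -0.994, 1365.256], [0.0, 0.0, 0.0, 1.0]]
top stop_rail 0.75 [271.9, 187.2, 34.5, 108.1] 2314
top stop_long 0.94 [374.9, 265.4, 42.1, 40.1] 836
top stop_tall 0.84 [429.2, 244.5, 37.8, 19.8] 492
top stop_short 0.9 [272.4, 147.8, 17.5, 18.7] 355
top tape_measure 0.57 [429.7, 243.9, 34.8, 21.6] 502
top pencil 0.47 [301.2, 235.4, 8.5, 45.5] 176
top pencil 0.4 [272.9, 186.7, 34.5, 107.5] 2214
top marker_pen 0.74 [400.9, 248.4, -0.3, 40.5] 151
top marker_pen 0.69 [271.8, 149.5, 14.1, 22.8] 376
top push_stick 0.7 [184.2, 269.1, 104.9, 17.9] 1347
scene [[397.5, 0.0, 325.8], [0.0, 397.5, 201.7
[... 443 characters left out ...]
273.9, 32.4, 30.5] 851
scene tape_measure 0.43 [331.8, 174.8, 19.6, 15.6] 220
scene marker_pen 0.79 [371.1, 282.6, 32.9, 30.3] 203
scene push_stick 0.61 [202.6, 205.7, 55.7, 31.7] 688
{'mtx': array([[325.75037174,   0.        , 316.75869189],
       [  0.        , 325.75037174, 196.15777332],
       [  0.        ,   0.        ,   1.        ]]), 'hand_eye': array([[ 1.07882979e-03, -9.59733913e-01, -2.80908619e-01,
         8.17092962e+01],
       [ 9.99999398e-01,  1.09202140e-03,  1.09570040e-04,
         4.23114649e-02],
       [ 2.01600140e-04, -2.80908568e-01,  9.59734513e-01,
        -1.79377036e+02],
       [ 0.00000000e+00,  0.00000000e+00,  0.00000000e+00,
         1.00000000e+00]])}
```

```bash
python3 - <<'E'
import cv2
a=cv2.imread("pics/top0.png")[110:310,150:470]; cv2.imwrite("pics/topc.png",cv2.resize(a,(800,500),interpolation=cv2.INTER_CUBIC))
E
```

```text
(no output)
```

View pics/topc.png

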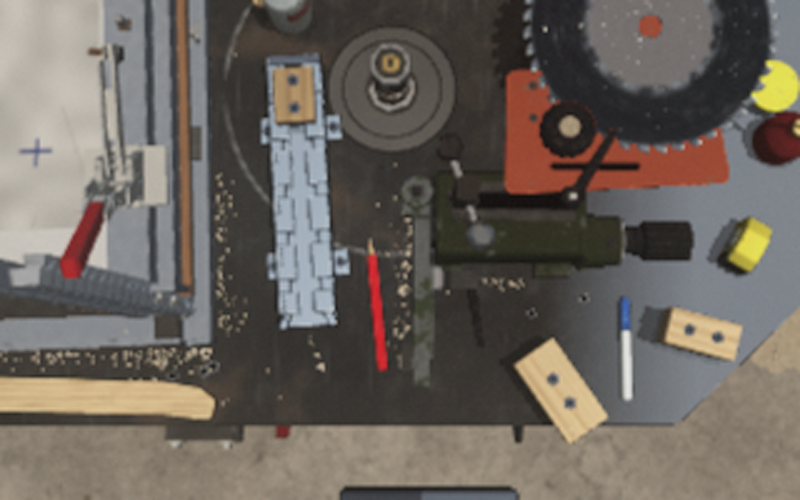

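View pics/scene0.png

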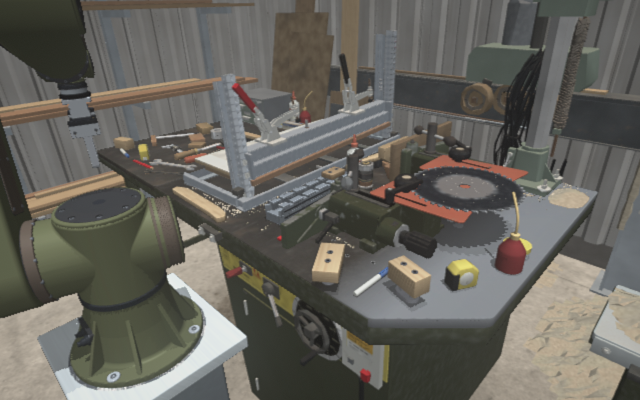

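The top crop shows the rail at about (300,190), open end towards the robot, with the short stop at its far end. The long stop is at (560,390), the tall one at (702,333), the marker at (626,348), the tape at (748,245) and the pencil at (377,310). I'll turn the masks into positions next.

```bash
cat > h.py <<'E'
from cell import *
import cv2, numpy as np
from scipy.spatial.transform import Rotation as Ro
def T_tool():
    s=read_state(); T=np.eye(4); T[:3,:3]=Ro.from_euler('xyz',s["eef_rot"]).as_matrix(); T[:3,3]=s["eef_pos"]; return T
def cam_pose(c):
    k=calibration(c); return k["mtx"],(T_tool()@k["hand_eye"] if c=="wrist" else k["cam_to_world"])
def unproj(K,C,uv,z):
    uv=np.atleast_2d(uv).astype(float); d=np.c_[uv,np.ones(len(uv))]@np.linalg.inv(K).T@C[:3,:3].T
    return C[:3,3]+d*((z-C[2,3])/d[:,2])[:,None]
def proj(K,C,P):
    p=(np.atleast_2d(P)-C[:3,3])@C[:3,:3]; q=p@K.T; return q[:,:2]/q[:,2:]
def box(K,C,mask,z):
    "minAreaRect of the mask on plane z: centre, long, short, yaw of long axis (deg)"
    v,u=np.nonzero(mask); P=unproj(K,C,np.c_[u,v],z)[:,:2].astype(np.float32)
    r=cv2.boxPoints(cv2.minAreaRect(P)); a,b=r[1]-r[0],r[2]-r[1]
    if np.linalg.norm(a)<np.linalg.norm(b): a,b=b,a
    return np.round(r.mean(0),1),np.round([np.linalg.norm(a),np.linalg.norm(b)],1),round(np.degrees(np.arctan2(a[1],a[0]))%180,1)
E
python3 - <<'E'
from h import *
camera("top"); K,C=cam_pose("top")
for q,z in [("stop_rail",55),("stop_long",61),("stop_tall",75),("stop_short",78),("pencil",10),("marker_pen",15)]:
    r=regions_of("top",q)
    if r: print(q,box(K,C,r[0]["pixels"],z),unproj(K,C,r[0]["rect"][:2],z)[0].round(1))
print("tape",unproj(K,C,[449,208],50))
E
```

```text
stop_rail (array([658.3, 172.1], dtype=float32), array([349.4, 101.4], dtype=float32), np.float32(3.2)) [654.3 165.4  55. ]
stop_long (array([ 404.5, -150.1], dtype=float32), array([121.4,  61.9], dtype=float32), np.float32(36.4)) [ 405.8 -154.6   61. ]
stop_tall (array([ 474. , -322.2], dtype=float32), array([101.7,  48.6], dtype=float32), np.float32(75.4)) [ 474.  -316.2   75. ]
stop_short (array([771.1, 183.4], dtype=float32), array([71.2, 50.2], dtype=float32), np.float32(1.0)) [762.7 173.5  78. ]
pencil (array([666.4, 178. ], dtype=float32), array([364.3, 106.2], dtype=float32), np.float32(3.7)) [665.3 171.6  10. ]
marker_pen (array([ 454.9, -243.5], dtype=float32), array([129. ,  14.3], dtype=float32), np.float32(0.8)) [ 458.1 -248.9   15. ]
tape [[ 585.18981703 -394.54077094   50.        ]]
```

```bash
python3 -c "
import cell; print([n for n in dir(cell) if n[0]!='_'], getattr(cell,'grasp_offset',None))"
python3 -m jog '[[94,[-0.5,-0.65,0],0],[94,[-0.5,-0.65,0],0],[94,[-0.5,-0.65,0],0],[94,[-0.5,-0.65,0],0],[94,[-0.5,-0.65,0],0],[94,[-0.5,-0.65,0],0],[94,[-0.5,-0.65,0],0],[94,[-0.5,-0.65,0],0],[94,[-0.5,-0.65,0],0],[94,[-0.5,-0.65,0],0.04],[94,[0,0,0],0.04],[94,[0,0,0],0.04],[94,[0,0,0],0.04],[94,[0,0,0],0.04]]' 20
```

```text
['Unreachable', 'calibration', 'camera', 'grasp_offset', 'read_state', 'regions_of', 'sign_off'] 18.8
clock: 2.65
eef_pos: [299.6, 152.8, 205.6]
eef_rot: [3.141, 0.0, 2.247]
wrist_force: [-0.3, -0.1, 0.1]
finger_gap: 94.1
finger_force: 0.0
```

```bash

python3 -m jog '[[94,[0,0,0],0.043],[94,[0,0,0],0.043],[94,[0,0,0],0.043],[94,[0,0,0],0.043],[94,[0,0,0],0.043],[94,[0,0,0],0.043],[94,[0,0,0],0.043],[94,[0,0,0],0.043],[94,[0,0,0],0.043],[94,[0,0,0],0.043],[94,[0,0,0],0.043],[94,[0,0,0],0.04],[94,[-0.27,0.875,0],0],[94,[-0.27,0.875,0],0],[94,[-0.27,0.875,0],0],[94,[-0.27,0.875,0],0],[94,[-0.27,0.875,0],0],[94,[-0.27,0.875,0],0],[94,[-0.27,0.875,0],0],[94,[0,0,0.2],0]]' 20
python3 - <<'E'
from h import *
K,C=cam_pose("wrist"); im=camera("wrist"); cv2.imwrite("pics/w1.png",im[:,:,::-1])
r=regions_of("wrist","stop_long"); print(r[0]["conf"],r[0]["rect"],box(K,C,r[0]["pixels"],61), T_tool()[:3,3], read_state()["eef_rot"])
E
```

```text
clock: 4.65
eef_pos: [408.1, -153.0, 195.8]
eef_rot: [3.14, -0.0, 0.637]
wrist_force: [-0.6, 0.7, -0.2]
finger_gap: 93.8
finger_force: 0.0
0.94 [311.0, 187.5, 62.7, 120.2] (array([ 402.5, -149.2], dtype=float32), array([121.9,  58.7], dtype=float32), np.float32(35.4)) [ 406.26145801 -149.2740781   194.14453636] [-3.13927015e+00  1.11066220e-03  6.39060769e-01]
```

View pics/w1.png

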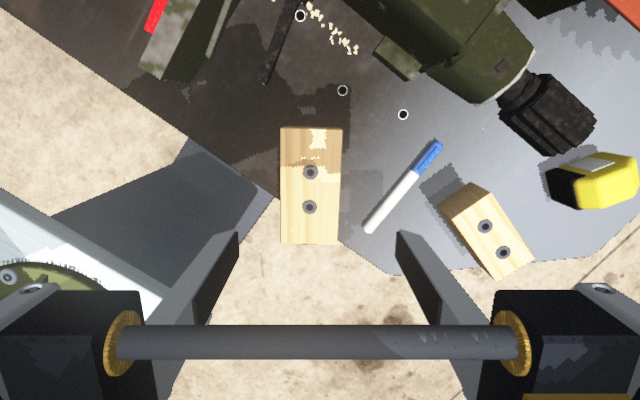

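The wrist view shows the long stop squarely under the tool (centre pixel 311,187), with the marker and tall stop to the right, clear of the finger paths. I'll go down and grip.

```bash

python3 -m jog '[[94,[-0.05,-0.03,0.6],0],[94,[0,0,0.6],0],[94,[0,0,0.6],0],[94,[0,0,0.6],0],[94,[0,0,0.4],0],[94,[0,0,0.2],0],[94,[0,0,0],0],[94,[0,0,0],0]]' 20
python3 -c "
from cell import *
import numpy as np
print(np.mean([read_state()['eef_pos'] for _ in range(5)],0))"
```

```text
clock: 5.55
eef_pos: [404.5, -149.2, 46.4]
eef_rot: [3.141, -0.001, 0.641]
wrist_force: [0.3, -0.2, 0.8]
finger_gap: 93.9
finger_force: 0.0
[ 404.47730437 -149.15601981   46.43027381]
```

```bash

python3 -m jog '[[94,[-0.03,0,0.12],0],[94,[0,0,0.12],0],[60,[0,0,0],0],[50,[0,0,0],0],[50,[0,0,0],0],[50,[0,0,0],0],[50,[0,0,0],0],[50,[0,0,0],0],[50,[0,0,0],0]]' 30
```

```text
clock: 6.45
eef_pos: [402.8, -150.2, 33.5]
eef_rot: [-3.141, 0.0, 0.641]
wrist_force: [-2.6, 2.4, 4.1]
finger_gap: 59.6
finger_force: 29.9
```

```bash

python3 -m jog '[[50,[0,0,-0.2],0],[50,[0,0,-0.4],0],[50,[0,0,-0.6],0],[50,[0,0,-0.6],0],[50,[0,0,-0.6],0],[50,[0,0,-0.6],0.037],[50,[0,0,0],0.037],[50,[0,0,0],0.037],[50,[0,0,0],0.037],[50,[0,0,0],0.038],[50,[0.31,-0.64,-0.42],0],[50,[0.31,-0.64,-0.42],0],[50,[0.31,-0.64,-0.42],0],[50,[0.31,-0.64,-0.42],0],[50,[0.31,-0.64,-0.42],0],[50,[0.31,-0.64,-0.42],0],[50,[0.31,-0.64,-0.42],0],[50,[0,0,0],0],[50,[0,0,0],0],[50,[0,0,0],0]]' 30
python3 - <<'E'
from h import *
K,C=cam_pose("wrist"); im=camera("wrist"); cv2.imwrite("pics/w2.png",im[:,:,::-1]); np.savez("w2.npz",K=K,C=C)
for q in ["stop_rail","stop_short"]:
  for r in regions_of("wrist",q)[:2]: print(q,r["conf"],r["rect"],box(K,C,r["pixels"],58)) 
im=camera("top"); cv2.imwrite("pics/t2.png",im[:,:,::-1])
E
```

```text
clock: 8.45
eef_pos: [498.0, 78.8, 329.9]
eef_rot: [3.141, 0.001, 0.056]
wrist_force: [-0.5, 0.1, -2.9]
finger_gap: 59.7
finger_force: 29.9
stop_rail 0.25 [320.2, 233.4, 125.4, 187.9] (array([376.9,  70.4], dtype=float32), array([296. , 177.4], dtype=float32), np.float32(1.9))
stop_rail 0.24 [627.5, 117.5, 25.0, 47.9] (array([ 577.1, -338.1], dtype=float32), array([62.8, 30.2], dtype=float32), np.float32(18.8))
stop_short 0.68 [313.6, 119.2, 10.0, 54.1] (array([556.9,  86.9], dtype=float32), array([63. , 10.9], dtype=float32), np.float32(3.3))
```

View pics/w2.png

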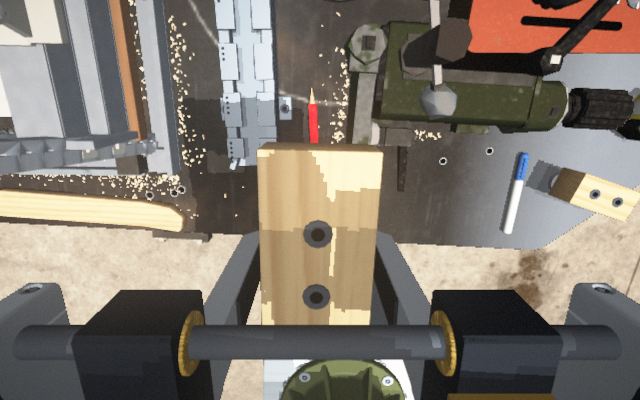

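The wrist view shows the rail's open half at cols 217–280, rows 0–165. I'll fit the rail's wireframe to the edges in both pictures.

```bash
cat > fit.py <<'E'
from h import *
from scipy.optimize import minimize
def seg(a,b,n=40): return np.linspace(a,b,n)
def model():
    S=[]
    for s in (1,-1):
        S+=[seg((-176,34*s,58),(155,34*s,58),160),seg((-90,11*s,58),(155,11*s,58),120),seg((171,34*s,51),(155,34*s,51),10),seg((155,11*s,58),(155,34*s,58),15)]
        for n in (-60,0,60,120):
            for e in (-8,8): S.append(seg((n+e,11*s,58),(n+e,25*s,58),12))
            S.append(seg((n-8,25*s,58),(n+8,25*s,58),12))
        for l in (-90,90): S.append(seg((l-8,53*s,14),(l+8,53*s,14),10))
    S.append(seg((171,-30,30),(171,30,30),30))
    return np.vstack(S)
M=model()
def world(p): 
    c,s=np.cos(p[2]),np.sin(p[2]); return np.c_[M[:,0]*c-M[:,1]*s+p[0],M[:,0]*s+M[:,1]*c+p[1],M[:,2]]
def dt(im):
    e=cv2.Canny(cv2.cvtColor(im,cv2.COLOR_BGR2GRAY),60,150); return cv2.distanceTransform(255-e,cv2.DIST_L2,5)
def cost(p,views):
    t=0
    for D,K,C,lim in views:
        q=proj(K,C,world(p)); ok=(q[:,0]>1)&(q[:,0]<638)&(q[:,1]>1)&(q[:,1]<lim)
        d=cv2.remap(D,q[ok,0].astype(np.float32),q[ok,1].astype(np.float32),cv2.INTER_LINEAR,borderMode=cv2.BORDER_REPLICATE)
        t+=np.minimum(d,4).mean()
    return t
def fit(views):
    best=min(((cost((x,y,np.radians(a)),views),x,y,np.radians(a)) for x in np.arange(640,676,2) for y in np.arange(156,184,2) for a in np.arange(180,188,.5)))
    r=minimize(cost,best[1:],args=(views,),method="Nelder-Mead",options=dict(initial_simplex=np.array([best[1:],np.add(best[1:],(2,0,0)),np.add(best[1:],(0,2,0)),np.add(best[1:],(0,0,.01))])))
    print(r.fun,r.x[:2].round(2),np.degrees(r.x[2]).round(2)); return r.x
E
python3 - <<'E'
from fit import *
a=np.load("w2.npz"); iw=cv2.imread("pics/w2.png"); it=cv2.imread("pics/top0.png")
Kt,Ct=cam_pose("top"); vw=(dt(iw),a["K"],a["C"],165); vt=(dt(it),Kt,Ct,400)
fit([vt]); p=fit([vw]); b=fit([vw,vt])
def ov(im,K,C,p,x0,x1,y0,y1,f):
    o=cv2.resize(im[y0:y1,x0:x1],None,fx=f,fy=f,interpolation=cv2.INTER_CUBIC)
    for q in proj(K,C,world(p)): cv2.circle(o,tuple(int(v) for v in ((q-(x0,y0)+.5)*f)),1,(0,0,255),-1)
    return o
A=ov(iw,a["K"],a["C"],p,190,310,0,180,3); B=ov(it,Kt,Ct,b,230,320,120,255,4)
o=np.zeros((540,720,3),np.uint8); o[:540,:360]=A; o[:540,360:720]=B; cv2.imwrite("pics/ov.png",o)
E
```

```text
0.5016766786575317 [654.17 178.78] 183.82
1.147897720336914 [654.35 179.23] 184.1
1.655576229095459 [654.21 179.07] 183.94
```

View pics/ov.png

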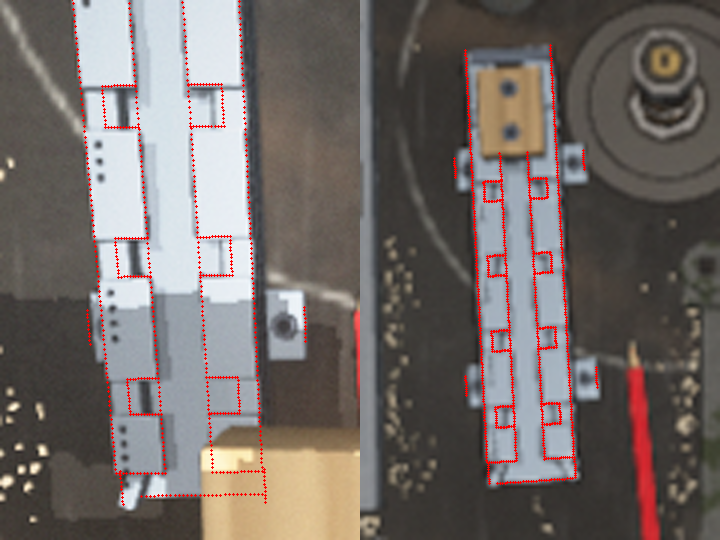

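The red wireframe lies on the rail's edges and notches in both crops, with three punch marks beside notch 3. Rail pose: (654.2, 179.0), yaw 183.95°. Next I check where the stop sits in the hand and move to the mouth.

```bash

python3 -m jog '[[50,[-0.27,-0.356,0],-0.004],[50,[-0.27,-0.356,0],0],[50,[-0.27,-0.356,0],0],[50,[-0.27,-0.356,0],0],[50,[-0.27,-0.356,0],0],[50,[0,0,0.56],0],[50,[0,0,0.56],0],[50,[0,0,0.56],0],[50,[0,0,0.56],0],[50,[0,0,0.56],0],[50,[0,0,0.56],0],[50,[0,0,0.5],0],[50,[0,0,0.3],0],[50,[0,0,0.2],0],[50,[0,0,0],0],[50,[0,0,0],0]]' 30
python3 - <<'E'
from h import *
a=np.load("w2.npz"); K,C=a["K"],a["C"]
P=unproj(K,C,[[317.5,234],[316,296.5],[258,150],[382,152]],330+27.5)
print((P-[498,78.8,330]).round(1))
s=np.mean([read_state()['eef_pos'] for _ in range(5)],0); y=read_state()["eef_rot"][2]
print(s, np.degrees(y))
f=np.array([np.cos(np.radians(3.95)),np.sin(np.radians(3.95))]); l=np.array([f[1],-f[0]])
d=np.array([654.2,179.0])-s[:2]; print("to notch3 along tool x",d@f,"tool y",d@l)
E
```

```text
clock: 10.25
eef_pos: [425.6, 163.8, 113.1]
eef_rot: [-3.141, -0.001, 0.069]
wrist_force: [-0.3, 0.5, -2.0]
finger_gap: 59.8
finger_force: 29.9
[[ 18.2   0.5  27.5]
 [-17.8  -0.8  27.5]
 [ 58.7  30.6  27.5]
 [ 61.1 -27.2  27.5]]
[425.55749273 163.80059712 113.09119004] 3.942378827113929
to notch3 along tool x 229.14640182343499 tool y 0.5869494449866296
```

```bash

python3 -m jog '[[50,[0,0.012,0.4],0],[50,[0,0,0.3],0],[50,[0,0,0.11],0],[50,[0,0,0],0],[50,[0.2,0,0],0],[50,[0.3,0,0],0],[50,[0.3,0,0],0],[50,[0.3,0,0],0],[50,[0.3,0,0],0],[50,[0.3,0,0],0],[50,[0.2,0,0],0],[50,[0.1,0,0],0],[50,[0,0,0],0],[50,[0,0,0],0]]' 30
```

```text
clock: 11.65
eef_pos: [524.7, 170.1, 72.0]
eef_rot: [3.142, 0.0, 0.069]
wrist_force: [-0.3, 0.1, -2.5]
finger_gap: 60.1
finger_force: 29.9
```

```bash

python3 -m jog '[[50,[0.2,0,0],0],[50,[0.4,0,0],0],[50,[0.4,0,0],0],[50,[0.4,0,0],0],[50,[0.4,0,0],0],[50,[0.4,0,0],0],[50,[0.25,0,0],0],[50,[0.13,0,0],0],[50,[0,0,0],0],[50,[0,0,0],0],[50,[0,0,0],0]]' 30
python3 - <<'E'
from h import *
s=np.mean([read_state()['eef_pos'] for _ in range(5)],0); print(s,read_state()["wrist_force"])
f=np.array([np.cos(np.radians(3.95)),np.sin(np.radians(3.95))]); l=np.array([f[1],-f[0]])
d=np.array([654.2,179.0])-s[:2]; print("to notch3 along tool x",d@f,"tool y",d@l)
E
```

```text
clock: 12.75
eef_pos: [653.3, 179.1, 72.1]
eef_rot: [3.142, 0.0, 0.069]
wrist_force: [1.1, 0.6, -3.2]
finger_gap: 59.5
finger_force: 29.9
[653.29714503 179.09920808  72.07982485] [ 1.14466393  0.60123841 -3.17231954]
to notch3 along tool x 0.8938762360381284 tool y 0.16116639552361936
```

```bash

python3 -m jog '[[50,[0.018,0,0.04],0],[50,[0,0,0.04],0],[50,[0,0,0.04],0],[50,[0,0,0.03],0],[50,[0,0,0],0],[50,[0,0,0],0],[50,[0,0,0],0]]' 30
```

```text
clock: 13.45
eef_pos: [654.7, 179.1, 64.6]
eef_rot: [3.142, -0.0, 0.069]
wrist_force: [0.8, -0.2, -2.5]
finger_gap: 59.9
finger_force: 29.9
```

The pin is below lip level with no contact force. I'll lower it the last millimetre and release.

```bash

python3 -m jog '[[50,[0,0,0.02],0],[50,[0,0,0.01],0],[50,[0,0,0],0],[50,[0,0,0],0]]' 30
python3 -m jog '[[66,[0,0,0],0],[72,[0,0,0],0],[80,[0,0,0],0],[80,[0,0,0],0],[80,[0,0,0],0],[80,[0,0,-0.4],0],[80,[0,0,-0.6],0],[80,[0,0,-0.6],0],[80,[0,0,-0.6],0],[80,[0,0,-0.4],0],[80,[0,0,0],0],[80,[0,0,0],0]]' 30
python3 - <<'E'
from h import *
K,C=cam_pose("wrist"); im=camera("wrist"); cv2.imwrite("pics/w3.png",im[:,:,::-1])
for q in ["stop_long","stop_short"]:
  for r in regions_of("wrist",q)[:1]: print(q,r["conf"],r["rect"],box(K,C,r["pixels"],91 if q=="stop_long" else 78))
E
```

```text
clock: 13.85
eef_pos: [654.8, 179.1, 63.6]
eef_rot: [-3.142, -0.001, 0.069]
wrist_force: [-2.6, -0.8, 5.5]
finger_gap: 59.4
finger_force: 29.9
clock: 15.05
eef_pos: [654.4, 179.1, 192.2]
eef_rot: [3.142, 0.0, 0.069]
wrist_force: [-0.4, 0.3, -0.2]
finger_gap: 80.1
finger_force: 0.0
stop_long 0.95 [319.1, 191.2, 73.5, 135.3] (array([656.3, 179. ], dtype=float32), array([121.5,  60.9], dtype=float32), np.float32(3.0))
stop_short 0.77 [316.1, 52.9, 62.9, 88.0] (array([772.7, 188. ], dtype=float32), array([69.4, 50.6], dtype=float32), np.float32(3.9))
```

View pics/w3.png

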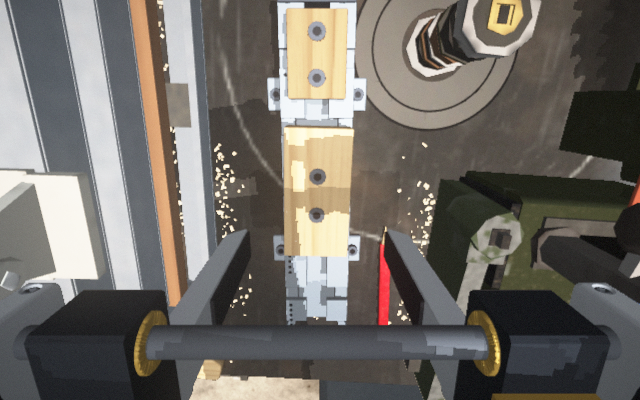

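The long stop sits straight over notch 3, about (655,179), and the short stop is untouched. The 5.5 N reaction at the expected height says it is on the floor. Now the tall stop.

```bash

python3 -m jog '[[94,[-0.4,0,-0.2],0],[94,[-0.8,0,-0.1],0],[94,[-0.9,0,0],0],[94,[-0.9,0,0],0],[94,[-0.9,0,0],0],[94,[-0.5,0,0],0],[94,[0,0.4,0],0],[94,[0,0.88,0],0],[94,[0,0.88,0],0],[94,[0,0.88,0],0],[94,[0.03,0.88,0],0],[94,[0.03,0.88,0],0],[94,[0.03,0.88,0],0],[94,[0.03,0.88,0],0],[94,[0,0.88,0],0],[94,[0,0.88,0],0],[94,[0,0.88,0],0],[94,[0,0.47,0],0]]'
python3 -m jog '[[94,[0,0,0],-0.04],[94,[0,0,0],-0.04],[94,[0,0,0],-0.04],[94,[0,0,0],-0.04],[94,[0,0,0],-0.04],[94,[0,0,0],-0.04],[94,[0,0,0],-0.04],[94,[0,0,0],-0.04],[94,[0,0,0],-0.04],[94,[0,0,0],-0.037],[94,[0,0,0],0],[94,[0,0,0],0]]'
python3 - <<'E'
from h import *
K,C=cam_pose("wrist"); im=camera("wrist"); cv2.imwrite("pics/w4.png",im[:,:,::-1])
r=regions_of("wrist","stop_tall"); print(r[0]["conf"],r[0]["rect"],box(K,C,r[0]["pixels"],75), T_tool()[:3,3], np.degrees(read_state()["eef_rot"]))
E
```

```text
clock: 17.0
eef_pos: [473.8, -320.8, 206.6]
eef_rot: [-3.141, 0.001, 0.067]
wrist_force: [0.6, -0.3, -0.4]
finger_gap: 93.6
finger_force: 0.0
clock: 18.2
eef_pos: [474.3, -317.9, 207.4]
eef_rot: [-3.141, -0.0, 1.313]
wrist_force: [0.2, -0.3, 0.1]
finger_gap: 93.8
finger_force: 0.0
0.59 [317.6, 192.3, 49.0, 92.8] (array([ 473.9, -322.3], dtype=float32), array([95.7, 46.7], dtype=float32), np.float32(75.0)) [ 474.41474961 -317.96798511  207.61051126] [-1.79972619e+02 -1.18739750e-02  7.52602991e+01]
```

View pics/w4.png

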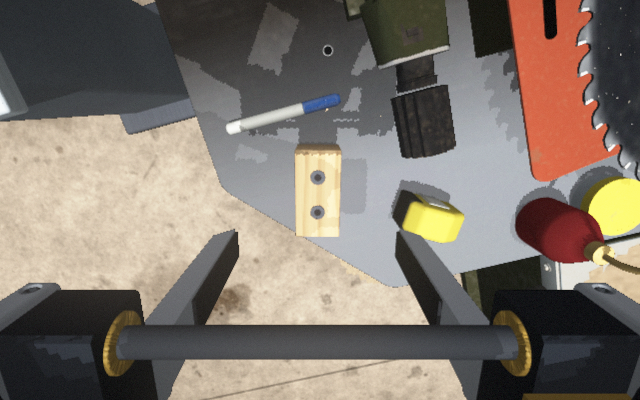

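The tall stop is under the tool (screws at 317,177 and 317,212), with the tape about 50 px to the right. I'll narrow the opening to 76 to stay clear of it.

```bash

python3 - <<'E'
from h import *
K,C=cam_pose("wrist"); P=unproj(K,C,[[317.5,177.5],[317.5,212]],75); m=P.mean(0); T=T_tool()
print(P.round(1),m, "tool delta",(T[:3,:3].T@(m-T[:3,3])).round(1))
E
```

```text
[[ 478.  -308.7   75. ]
 [ 469.  -343.3   75. ]] [ 473.47789717 -326.03601436   75.        ] tool delta [ -8.1   1.2 132.6]
```

```bash

python3 -m jog '[[76,[-0.158,0.02,0.3],0],[76,[0,0,0.5],0],[76,[0,0,0.6],0],[76,[0,0,0.6],0],[76,[0,0,0.5],0],[76,[0,0,0.4],0],[76,[0,0,0.2],0],[76,[0,0,0.1],0],[76,[0,0,0],0],[76,[0,0,0],0]]' 30
```

```text
clock: 19.3
eef_pos: [473.8, -326.3, 48.7]
eef_rot: [3.14, 0.001, 1.316]
wrist_force: [-0.1, 0.6, -0.2]
finger_gap: 75.8
finger_force: 0.0
```

```bash

python3 -m jog '[[76,[0,0,0.08],0],[76,[0,0,0],0],[50,[0,0,0],0],[35,[0,0,0],0],[35,[0,0,0],0],[35,[0,0,0],0],[35,[0,0,0],0],[35,[0,0,0],0],[35,[0,0,0],0]]' 30
```

```text
clock: 20.2
eef_pos: [473.4, -325.9, 44.0]
eef_rot: [-3.142, 0.0, 1.316]
wrist_force: [-0.6, 1.3, 0.7]
finger_gap: 44.9
finger_force: 29.9
```

```bash

python3 -m jog '[[35,[0,0,-0.2],0],[35,[0,0,-0.5],0],[35,[0,0,-0.6],0],[35,[0,0,-0.6],0],[35,[0,0,-0.6],0],[35,[0,0,-0.6],0],[35,[0,0,-0.4],0],[35,[0,0,0],0.04],[35,[0,0,0],0.04],[35,[0,0,0],0.04],[35,[0,0,0],0.04],[35,[0,0,0],0.04],[35,[0,0,0],0.04],[35,[0,0,0],0.04],[35,[0,0,0],0.04],[35,[0,0,0],0.04],[35,[0,0,0],0.037],[35,[0,0,0],0]]' 30
python3 -m jog '[[35,[-0.025,-0.41,0],0],[35,[-0.025,-0.82,0],0],[35,[-0.025,-0.82,0],0],[35,[-0.025,-0.82,0],0],[35,[-0.025,-0.82,0],0],[35,[-0.025,-0.82,0],0],[35,[-0.025,-0.82,0],0],[35,[-0.025,-0.82,0],0],[35,[-0.025,-0.82,0],0],[35,[-0.025,-0.82,0],0],[35,[-0.025,-0.82,0],0],[35,[-0.025,-0.82,0],0],[35,[0,-0.41,0],0],[35,[0,0,0],0],[35,[0,0,0],0],[35,[0,0,0],0]]' 30
python3 - <<'E'
from h import *
K,C=cam_pose("wrist"); T=T_tool(); im=camera("wrist"); cv2.imwrite("pics/w5.png",im[:,:,::-1])
c=im[180:330,240:400]; cv2.imwrite("pics/w5c.png",cv2.resize(c[:,:,::-1],(640,600),interpolation=cv2.INTER_CUBIC))
s=np.mean([read_state()['eef_pos'] for _ in range(5)],0); print(s,np.degrees(read_state()["eef_rot"]))
f=np.array([np.cos(np.radians(3.95)),np.sin(np.radians(3.95))]); l=np.array([f[1],-f[0]])
d=np.array([534.5,170.7])-s[:2]; print("to notch5 along tool x",d@f,"tool y",d@l)
np.savez("w5.npz",K=K,C=C,T=T)
E
```

```text
clock: 22.0
eef_pos: [473.3, -325.8, 219.4]
eef_rot: [-3.142, -0.0, 0.067]
wrist_force: [-0.6, 0.6, -2.3]
finger_gap: 44.8
finger_force: 29.9
clock: 23.6
eef_pos: [424.6, 163.2, 219.1]
eef_rot: [3.141, -0.0, 0.07]
wrist_force: [0.0, -0.5, -2.9]
finger_gap: 44.6
finger_force: 29.9
[424.65387492 163.08762585 219.06594617] [ 1.79993692e+02 -3.43504550e-03  3.95639781e+00]
to notch5 along tool x 110.109575798295 tool y -0.02744117764279905
```

View pics/w5c.png

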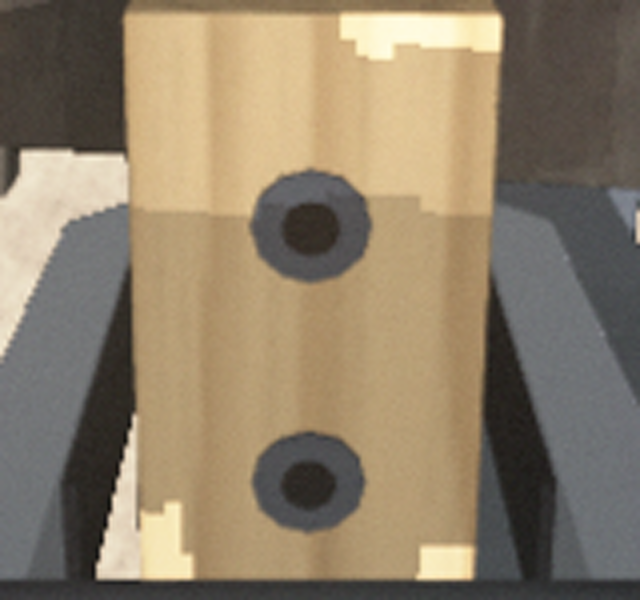

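The screws show at crop (311,226) and (309,483), and the block is straight in the jaws. I'll compute the in-hand offset and start down: slide height puts the tip at 30+8.5+44 = 82.5.

```bash

python3 - <<'E'
from h import *
a=np.load("w5.npz"); K,C,T=a["K"],a["C"],a["T"]
P=unproj(K,C,[[317.75,236.5],[317.25,300.75],[317,183.2]],T[2,3]+31); print(((P-T[:3,3])@T[:3,:3]).round(1))
E
python3 -m jog '[[35,[0,0,0.3],0],[35,[0,0,0.6],0],[35,[0,0,0.6],0],[35,[0,0,0.6],0],[35,[0,0,0.4],0],[35,[0,0,0.2],0],[35,[0,0,0.03],0],[35,[0,0,0],0],[35,[0,0,0],0],[35,[0,0,0],0]]' 30
```

```text
[[ 18.3   0.7 -31. ]
 [-18.1   0.5 -31. ]
 [ 45.3   0.3 -31. ]]
clock: 24.65
eef_pos: [425.0, 164.0, 83.3]
eef_rot: [-3.141, -0.002, 0.069]
wrist_force: [-0.1, 0.2, -2.2]
finger_gap: 45.1
finger_force: 29.9
```

```bash

python3 -m jog '[[35,[0.1,0,0.01],0],[35,[0.3,0,0],0],[35,[0.3,0,0],0],[35,[0.3,0,0],0],[35,[0.3,0,0],0],[35,[0.3,0,0],0],[35,[0.3,0,0],0],[35,[0.2,0,0],0],[35,[0.1,0,0],0],[35,[0,0,0],0],[35,[0,0,0],0],[35,[0,0,0],0]]' 30
python3 - <<'E'
from h import *
s=np.mean([read_state()['eef_pos'] for _ in range(5)],0); print(s,read_state()["wrist_force"])
f=np.array([np.cos(np.radians(3.95)),np.sin(np.radians(3.95))]); l=np.array([f[1],-f[0]])
d=np.array([534.5,170.7])-s[:2]; print("to notch5 along tool x",d@f,"tool y",d@l)
E
```

```text
clock: 25.85
eef_pos: [533.9, 171.5, 82.0]
eef_rot: [3.142, 0.0, 0.069]
wrist_force: [-0.2, -1.1, -2.1]
finger_gap: 44.8
finger_force: 29.9
[533.89803301 171.48666066  82.01502965] [-0.18643088 -1.12374456 -2.09174219]
to notch5 along tool x 0.5463472109290242 tool y 0.8262590269178391
```

```bash

python3 -m jog '[[35,[0.01,0.01,0.04],0],[35,[0,0,0.04],0],[35,[0,0,0.04],0],[35,[0,0,0.02],0],[35,[0,0,0],0],[35,[0,0,0],0],[35,[0,0,0],0]]' 30
```

```text
clock: 26.55
eef_pos: [534.8, 171.0, 75.0]
eef_rot: [-3.142, -0.0, 0.069]
wrist_force: [0.1, -0.5, -2.8]
finger_gap: 45.0
finger_force: 29.9
```

Below lip-rest height (80) with no contact, so the pin is in the notch. I'll finish lowering and release.

```bash

python3 -m jog '[[35,[0,0,0.02],0],[35,[0,0,0.01],0],[35,[0,0,0],0],[35,[0,0,0],0]]' 30
python3 -m jog '[[50,[0,0,0],0],[60,[0,0,0],0],[70,[0,0,0],0],[70,[0,0,0],0],[70,[0,0,0],0],[70,[0,0,-0.3],0],[70,[0,0,-0.6],0],[70,[0,0,-0.6],0],[70,[0,0,-0.6],0],[70,[0,0,-0.5],0],[70,[0,0,0],0],[70,[0,0,0],0],[70,[0,0,0],0]]' 30
python3 - <<'E'
from h import *
K,C=cam_pose("wrist"); im=camera("wrist"); cv2.imwrite("pics/w6.png",im[:,:,::-1])
for q,z in [("stop_tall",105),("stop_long",91)]:
  for r in regions_of("wrist",q)[:1]: print(q,r["conf"],r["rect"],box(K,C,r["pixels"],z))
E
```

```text
clock: 26.95
eef_pos: [535.0, 171.1, 73.9]
eef_rot: [-3.142, -0.001, 0.069]
wrist_force: [-1.8, -0.0, 5.6]
finger_gap: 45.0
finger_force: 29.9
clock: 28.25
eef_pos: [534.4, 170.9, 202.2]
eef_rot: [3.141, 0.002, 0.069]
wrist_force: [-0.5, 0.1, -0.1]
finger_gap: 69.7
finger_force: 0.0
stop_tall 0.74 [315.4, 192.0, 53.1, 101.0] (array([537.8, 171.6], dtype=float32), array([94.7, 44.5], dtype=float32), np.float32(3.3))
stop_long 0.73 [318.0, 65.3, 78.8, 130.6] (array([643.9, 178.7], dtype=float32), array([98.5, 60.3], dtype=float32), np.float32(3.2))
```

View pics/w6.png

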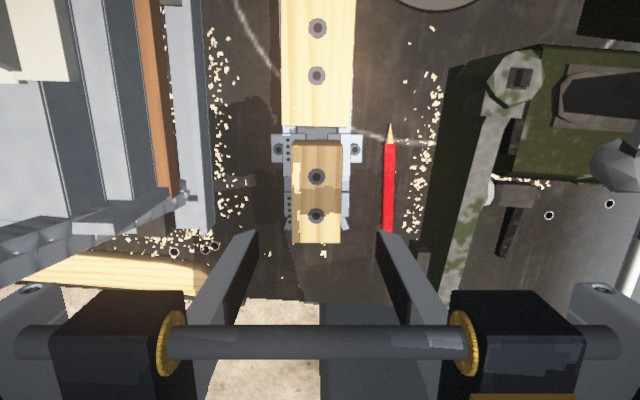

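Both stops sit straight in line: the tall one at rows 140–243 in notch 5, the long one beyond it. Each seated with a floor reaction, and the pencil is undisturbed. Handing in.

```bash
python3 -c "
from cell import *
print(sign_off())"
```

```text
the job is handed in; nothing more can be done
None
```

The job is handed in: the long stop is home in notch 3, then the tall stop in notch 5, with the short stop left in notch 1 and no contact with the tools that I saw, at about 28 s on the robot's clock.

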